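Tare the basket scale through its recessed key

TASK

Tare the scale that carries the rectangular steel basket: with a fingertip push its splash shutter fully open, reach into the well underneath and press the sunken tare key fully down, then let the key spring back and push the shutter fully shut again. Do not lift or shift the basket, leave the scale with the bowl and everything else alone, and finish clear of it all.

Things in the scene. Friction and masses are not known exactly. Their poses are not given: they have to be found in the camera images.
- scale_a: Bench scale that carries the rectangular perforated steel basket; white housing 260 (x) by 190 (y) mm, fixed to the table. Origin: centre of its underside, on the table. Its -x side, towards the robot, is the console: a flat-topped block 90 (x) by 190 (y) mm, top 55 mm above the table, centred 85 mm to -x of the origin. Behind it (+x) lies the steel weighing pan, 160 by 180 mm, top at 50 mm. Both scales are alike.
- well_a (a point): Centre of the mouth of the rectangular well in the console top of scale_a, at console-top height (85 mm to -x and 30 mm to -y of the scale's origin, 55 mm up). The well measures 36 (along the scale's x) by 46 mm (along its y), has upright walls and is 30 mm deep. Axes as the scale's.
- key_top_a (a point): Centre of the top of the round grey tare key of scale_a, 22 mm in diameter, standing in the middle of the well; at rest its top lies 16 mm below the console top. Pressed straight down.
- key_a (a joint): Travel of the tare key of scale_a, m: 0 at rest, 0.005 pressed fully down. A spring returns it; it starts to move at about 1.5 N and is fully down at about 5 N.
- shutter_a (a joint): Position of the splash shutter of scale_a, m: 0 fully shut (centred over the well), 0.060 fully open (against its stop). It slides along the scale's +y to open, needs about 2 N to slide, and stays where it is left. It may start a little ajar, up to 12 mm. The well is wholly uncovered beyond 0.052.
- rib_a (a point): Centre of the top edge of the push rib on the shutter of scale_a; it moves with the shutter. The shutter is a grey plate 46 (x) by 56 (y) mm, 4 mm thick, its top 59.5 mm above the table; the rib stands upright across its middle, 40 mm long along the scale's x, 10 mm thick along y, its top edge 14 mm above the plate, 73.5 mm above the table. Pushing the rib's -y face opens the shutter, its +y face shuts it. Axes as the scale's.
- scale_b: Bench scale that carries the round steel bowl; white housing 260 (x) by 190 (y) mm, fixed to the table. Origin: centre of its underside, on the table. Its -x side, towards the robot, is the console: a flat-topped block 90 (x) by 190 (y) mm, top 55 mm above the table, centred 85 mm to -x of the origin. Behind it (+x) lies the steel weighing pan, 160 by 180 mm, top at 50 mm. Both scales are alike.
- well_b (a point): Centre of the mouth of the rectangular well in the console top of scale_b, at console-top height (85 mm to -x and 30 mm to -y of the scale's origin, 55 mm up). The well measures 36 (along the scale's x) by 46 mm (along its y), has upright walls and is 30 mm deep. Axes as the scale's.
- key_top_b (a point): Centre of the top of the round grey tare key of scale_b, 22 mm in diameter, standing in the middle of the well; at rest its top lies 16 mm below the console top. Pressed straight down.
- key_b (a joint): Travel of the tare key of scale_b, m: 0 at rest, 0.005 pressed fully down. A spring returns it; it starts to move at about 1.5 N and is fully down at about 5 N.
- shutter_b (a joint): Position of the splash shutter of scale_b, m: 0 fully shut (centred over the well), 0.060 fully open (against its stop). It slides along the scale's +y to open, needs about 2 N to slide, and stays where it is left. It may start a little ajar, up to 12 mm. The well is wholly uncovered beyond 0.052.
- rib_b (a point): Centre of the top edge of the push rib on the shutter of scale_b; it moves with the shutter. The shutter is a grey plate 46 (x) by 56 (y) mm, 4 mm thick, its top 59.5 mm above the table; the rib stands upright across its middle, 40 mm long along the scale's x, 10 mm thick along y, its top edge 14 mm above the plate, 73.5 mm above the table. Pushing the rib's -y face opens the shutter, its +y face shuts it. Axes as the scale's.
- basket: Empty open rectangular perforated steel basket on the pan of scale_a, 130 (x) by 155 (y) mm, 45 mm high, with two wire handles reaching 65 mm above its underside; 0.5 kg, loose. Origin: centre of its underside. To be left alone.
- bowl: Round steel bowl on the pan of scale_b, rim 124 mm across, 45 mm high, loose. Origin: centre of its underside. To be left alone.
- driver: Screwdriver lying on the table, 200 mm long, black handle, loose. To be left alone.
- beaker: Small steel cup standing on the table, 60 mm across, 55 mm high, loose. To be left alone.

How it is judged:
On the way, in this order (a step that is already met when the one before it is completed fails the run):
1. the splash shutter of the basket's scale is pushed open (value of joint shutter_a above 0.045 m), for 0.1 s.
2. the tare key in the well is pressed fully down by the fingers (value of joint key_a above 0.004 m and contact force between the fingers and key_a above 1 N), for 0.15 s.
3. the key has sprung back and the shutter is fully shut again (value of joint key_a below 0.001 m and value of joint shutter_a below 0.004 m), for 0.2 s.
At the end, for the whole second after the job is handed in: After the tare key was pressed at least 4 of its 5 mm, it is back up (within 1 mm) and the shutter over it shut to within 4 mm; basket within 12 mm, bowl 15 mm, screwdriver and cup 20 mm of their starts; the other scale's key up, its shutter not opened (all of step 3 and value of joint key_b below 0.001 m and distance of basket from where it was at the start of the episode below 0.012 m and linear speed of basket below 0.02 m/s and distance of bowl from where it was at the start of the episode below 0.015 m and distance of each of driver, beaker from where it was at the start of the episode below 0.02 m and value of joint shutter_b below 0.025 m); the robot touches nothing.
It fails at once if the basket is lifted, tipped or shifted (distance of basket from where it was at the start of the episode above 0.012 m or angle between basket's own z axis and vertical above 0.15 rad).
It fails at once if the other scale's key is pressed or its shutter opened (value of joint key_b above 0.002 m or value of joint shutter_b above 0.025 m).
It fails at once if the bowl, screwdriver or cup is shifted (distance of bowl from where it was at the start of the episode above 0.015 m or distance of any of driver, beaker from where it was at the start of the episode above 0.02 m).
It also fails if it takes over 56 s, if anything falls off the work surface, if the arm or the gripper's body presses on something with over 40 N, if the wrist force passes 120 N, or if a joint passes its speed limit or range.

ROBOT

A 6-joint arm with a two-finger parallel gripper is mounted at the origin on the work surface. World frame = base frame: x ahead of the robot, y to its left, z up, the work surface at z = 0. Lengths are in m, angles in rad, forces in N, time in s.
With the tool pointing down it reaches from about 0.35 to 0.8 m from the base axis. Payload 7.3 kg.
Tool frame: the origin (TCP) lies midway between the tips of the shut fingers; the grasp point (between the pads) lies manip.grasp_offset behind it (manip.grasp_offset is the distance from the TCP to the grasp point, in m); z points along the fingers, y is the line along which they close (so a half turn about z gives the same grasp; the last joint's range is limited). The gripper opens to 85 mm and grips with 20 to 120 N. Pads are 22 mm wide; open, the fingers measure 114 mm over their backs; the gripper's body (76 mm by 85 mm) begins 54 mm behind the grasp point. The pads swing forward as they close: fully open they stand 13 mm farther back than shut.
Start: joints at [-1.333, 0.342, 1.524, -0, 1.275, -0.146], TCP at [0.197, -0.487, 0.231] pointing down, gripper open.
Joint ranges: [-2.53, 2.53], [-0.77, 2.02], [0.04, 2.7], [-1, 4.14], [0.28, 2.66], [-3.11, 3.11]. Speed limits (rad/s): [2.57, 2.57, 3.14, 3.14, 3.14, 3.14].

INTERFACE

Orientations are given as a rotation vector (axis times angle).
In Python, from cell import manip, status, viewer, workorder gives the robot as it stands. The module is installed in compiled form; this text tells all that it offers. Calls block until the motion is done:
- manip.move_ptp(position, orientation): joint-space move of the TCP to a pose.
- manip.move_straight(position, speed=0.15, frame=None): straight line of the TCP; frame=None keeps the orientation; speed is the mean speed in m/s.
- manip.move_joints(angles): joint-space move.
- manip.command_gripper(opening, strength=None): opening from 0.0 (shut) to 1.0 (fully open); strength is the grip in N (None keeps the last); returns when the fingers have stopped.
- manip.hold(seconds).
- manip.ik(position, orientation): joint angles nearest the present ones, or None.
- status.read_state(): the state.
- viewer.grab_frame(name): name is "scene" or "top" or "wrist"; returns a dict with "pixels" (420x560x3 uint8, red, green, blue), "K" (3x3 intrinsics, pixels), "eye" and "orientation" of the camera in the world; the wrist camera has in their place "hand_eye" (4x4, takes a point from camera to tool coordinates, whose origin is the TCP and whose axes are the flange's). Camera axes: x right, y down, z forward; pixel columns grow to the right and rows downward; lengths in m; the calibration is good to about 2 mm. A picture is of the moment at which its call begins: read the wrist's pose just before it. There is no depth.
A pose or a line that the arm cannot do raises manip.MotionError and nothing moves.
- workorder.finish_job(): hands the job in; it is judged then, once.
Trained networks look in a picture, given as the dict that the camera call returned (one of the last four; its "shot" number tells which), for a name from the list of things; names that differ only in an ending like _2 or _b are one class to them, and where a whole thing is asked for, a point or a joint stands for the part that bears it (a point fixed in the world has none). Each returns a list of dicts, best first, with "conf" (0 to 1); they miss things now and then, are a little off and sometimes report something else, mostly with a low value. They report only what shows in the picture. A call takes as long as a camera call.
- viewer.cut_out(picture, thing): "pixels" (420x560 bool, what is visible of it) and "position" ([column, row] in pixels, amid what is visible of it).
- viewer.tip_of(picture, thing): "position" ([column, row] in pixels: a listed point, or the origin of a listed thing).
The state is a dict: "time": time; "qpos": joint angles; "qvel": joint speeds; "joint_efforts": joint torques, N m; "tcp_pos": TCP position; "tool_rot": TCP orientation; "ft_force": force on the tool from outside, world axes, zero at the start; "torque": the same for the moment, N m; "width": opening from 0.0 (shut) to 1.0 (fully open); "gripper_force": force on a finger pad.
Only numpy, scipy, OpenCV 4.12 (cv2) and the standard library are available. Lean on these libraries where they do the work, as an engineer would, in place of code of your own. Each camera call takes 0.05 s, during which the arm holds its last target. There are 200 camera calls.

## Working session

There is one attempt and no reset: what is moved stays moved. The work goes in short steps, each a Python script; the robot and the scene stay as the last script left them, time stands still between calls to the robot, and variables do not carry over. Pictures are saved under pics/ and viewed, at most 10 in all, crops included, and the job is handed in when it is done.

```bash
mkdir -p pics
cat > h.py <<'E'
import numpy as np, cv2
from scipy.spatial.transform import Rotation as R
from cell import manip, status, viewer, workorder
def Rm(o):
    o=np.array(o,float)
    return o if o.shape==(3,3) else R.from_rotvec(o).as_matrix() if o.size==3 else R.from_quat(o).as_matrix()
def ray(p,px,T=None):
    K=np.array(p["K"]); d=np.linalg.inv(K)@[px[0],px[1],1]
    if T is None: return np.array(p["eye"]),Rm(p["orientation"])@d
    H=np.array(p["hand_eye"]); Rt=Rm(T[1])
    return Rt@H[:3,3]+T[0], Rt@H[:3,:3]@d
def atz(p,px,z,T=None):
    e,d=ray(p,px,T); return e+d*(z-e[2])/d[2]
def save(p,n): cv2.imwrite(f"pics/{n}.png",cv2.cvtColor(p["pixels"],cv2.COLOR_RGB2BGR))
E
python3 - <<'E'
from h import *
np.set_printoptions(precision=4,suppress=True)
s=status.read_state(); print(s["time"],s["tool_rot"],s["ft_force"],manip.grasp_offset)
for c in ("top","scene"):
    p=viewer.grab_frame(c); save(p,c); print(c,p["eye"],p["orientation"])
    for n,z in (("rib_a",.0735),("well_a",.055),("scale_a",0),("basket",.05),("bowl",.05),("driver",.01),("beaker",0)):
        for r in viewer.tip_of(p,n)[:3]: print(n,np.round(r["position"],1),round(r["conf"],2),atz(p,r["position"],z))
E
```

```text
0.0 [-3.0823 -0.5988  0.0001] [ 0.0753 -0.5966 -0.7541] 0.0187
top [0.4338 0.0127 1.2624] [-2.1952  2.1804 -0.1006]
rib_a [221.5 227.1] 0.86 [0.4766 0.1627 0.0735]
rib_a [364.  223.8] 0.83 [ 0.4877 -0.2064  0.0735]
well_a [362.8 223.4] 0.75 [ 0.4896 -0.2066  0.055 ]
well_a [226.6 225.8] 0.56 [0.4808 0.1518 0.055 ]
scale_a [216.3 196. ] 0.92 [0.5649 0.1878 0.    ]
scale_a [353.6 191.7] 0.72 [ 0.5798 -0.1917  0.    ]
basket [362.6 174.7] 0.59 [ 0.6199 -0.2079  0.05  ]
bowl [221.6 172.2] 0.55 [0.6235 0.1679 0.05  ]
driver [112.  233.6] 0.95 [0.4593 0.4666 0.01  ]
beaker [439.3 200.3] 0.66 [ 0.5577 -0.4298  0.    ]
scene [1.0299 0.0021 0.9055] [-1.928  -1.9273  0.5235]
rib_a [193.7 189.9] 0.79 [ 0.4915 -0.2097  0.0735]
rib_a [344.1 188.3] 0.75 [0.4876 0.1629 0.0735]
well_a [341.7 191.8] 0.86 [0.4861 0.1596 0.055 ]
well_a [194.8 194.4] 0.76 [ 0.493  -0.2102  0.055 ]
scale_a [339.6 189.2] 0.65 [0.4426 0.1648 0.    ]
scale_a [106.1 229.6] 0.39 [ 0.5638 -0.4392  0.    ]
basket [193.5 241. ] 0.81 [ 0.6202 -0.2009  0.05  ]
bowl [348.6 243.2] 0.64 [0.6264 0.1653 0.05  ]
driver [451.9 192. ] 0.72 [0.4586 0.4594 0.01  ]
beaker [106.1 227.5] 0.85 [ 0.5578 -0.4405  0.    ]
```

```bash
python3 -c "
import cv2
a=cv2.imread('pics/top.png')[130:280,290:480];cv2.imwrite('pics/topc.png',cv2.resize(a,None,fx=4,fy=4,interpolation=2))"
```

```text
(no output)
```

View pics/top.png

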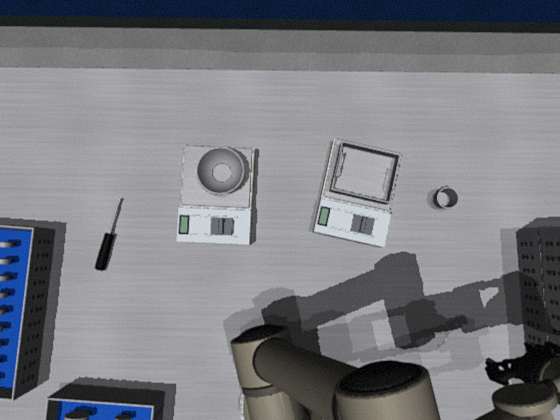

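View pics/topc.png

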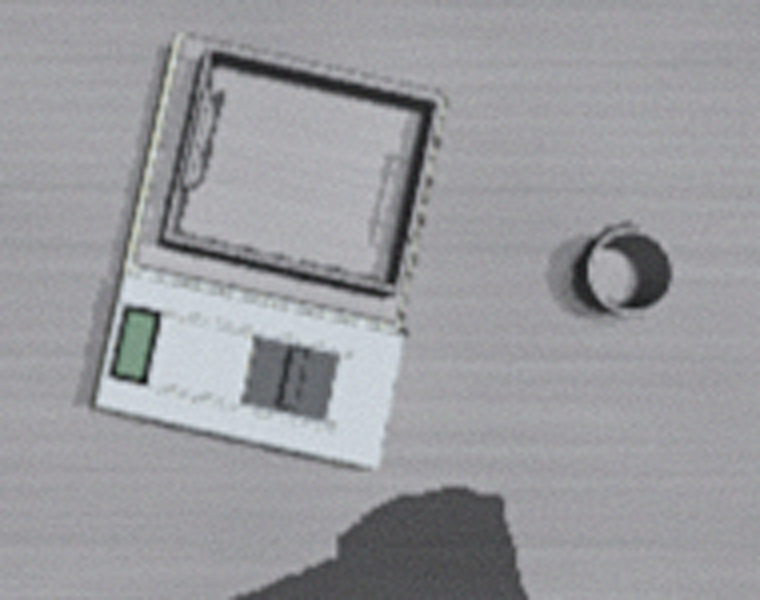

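The picture shows the basket's scale on the right, yawed about -13°, with its shutter near (363,223) and almost shut. Next is a close look from the wrist camera.

```bash
cat >> h.py <<'E'
def down(yaw): # tool z down, tool x at yaw
    return (R.from_euler('z',yaw)*R.from_euler('x',np.pi)).as_rotvec()
E
python3 - <<'E'
from h import *
np.set_printoptions(precision=4,suppress=True)
p=viewer.grab_frame("top")
f=lambda u,v:atz(p,(290+u/4,130+v/4),.055)
a,b=f(95,405),f(380,468); d=a-b; yaw=np.arctan2(d[1],d[0])-np.pi/2; print(a,b,np.linalg.norm(d),yaw)
manip.command_gripper(0)
o=down(yaw); w=np.array([.49,-.208,.0])
import sys
p=viewer.grab_frame("wrist"); H=np.array(p["hand_eye"]); print(H)
Rt=Rm(o); z=.26
dirc=Rt@H[:3,2]; off=Rt@H[:3,3]; c=np.array([0,0,z])+off
t=w+[0,0,.06]-(c+dirc*(0.06-c[2])/dirc[2]); t[2]=z; print(t)
manip.move_ptp(t,o)
manip.hold(.3)
s=status.read_state(); T=(np.array(s["tcp_pos"]),s["tool_rot"]); p=viewer.grab_frame("wrist"); save(p,"w1"); print(T,s["time"])
for n,z in (("rib_a",.0735),("well_a",.055),("scale_a",0),("key_top_a",.039)):
    for r in viewer.tip_of(p,n)[:3]: print(n,np.round(r["position"],1),round(r["conf"],2),atz(p,r["position"],z,T))
for r in viewer.cut_out(p,"rib_a")[:2]:
    m=r["pixels"].astype(np.uint8); print(r["conf"],m.sum(),r["position"],cv2.boundingRect(m),cv2.minAreaRect(cv2.findNonZero(m)))
np.savez("w1.npz",pos=T[0],rot=T[1],K=p["K"],H=p["hand_eye"])
E
```

```text
[ 0.468  -0.0772  0.055 ] [ 0.4279 -0.2646  0.055 ] 0.19169412343774841 -0.21082811650969235
[[ 0.0021 -0.9453 -0.3262  0.084 ]
 [ 1.      0.002   0.0007  0.    ]
 [ 0.     -0.3262  0.9453 -0.1431]
 [ 0.      0.      0.      1.    ]]
[ 0.5236 -0.2149  0.26  ]
(array([ 0.5234, -0.2155,  0.26  ]), array([ 3.124 , -0.332 , -0.0001])) 3.5417
rib_a [274.  219.5] 0.85 [ 0.4839 -0.2043  0.0735]
well_a [  8.3 268.8] 0.85 [0.4822 0.1596 0.055 ]
well_a [274.9 212. ] 0.65 [ 0.4867 -0.2059  0.055 ]
key_top_a [ 22.9 265.5] 0.49 [0.4771 0.1552 0.039 ]
0.88 842 [12.1, 273.0] (0, 255, 31, 39) ((10.735857963562012, 272.5754699707031), (33.92805099487305, 31.867647171020508), 74.05460357666016)
0.59 1653 [275.5, 216.2] (251, 196, 47, 38) ((274.0, 214.5), (37.0, 46.0), 90.0)
```

View pics/w1.png

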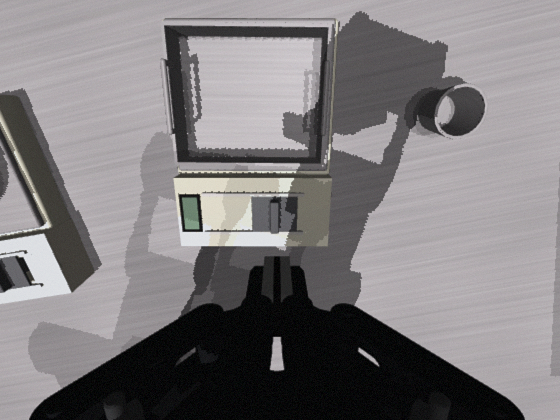

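```bash
python3 -c "
import cv2
a=cv2.imread('pics/w1.png')[165:260,165:345];cv2.imwrite('pics/w1c.png',cv2.resize(a,None,fx=4,fy=4,interpolation=2))"
```

```text
(no output)
```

View pics/w1c.png

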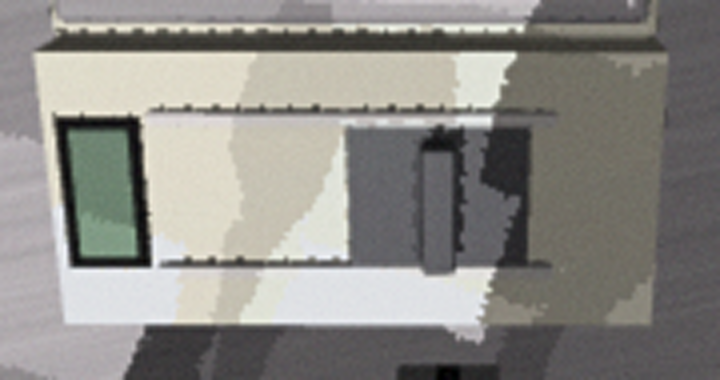

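Run:
```python
import numpy as np
from h import *
np.set_printoptions(precision=4,suppress=True)
z=np.load("w1.npz"); p=dict(K=z["K"],hand_eye=z["H"]); T=(z["pos"],z["rot"])
f=lambda u,v,h:atz(p,(165+u/4-.4,165+v/4-.4),h,T)
C=np.array([f(*c,.055) for c in ((35,52),(668,50),(650,325),(65,325))])
print(C,[np.linalg.norm(C[i]-C[i-1]) for i in range(4)])
m=np.array([[.045,.095],[.045,-.095],[-.045,-.095],[-.045,.095]])
# rigid fit
A=m;B=C[:,:2]-C[:,:2].mean(0); th=np.arctan2((A[:,0]*B[:,1]-A[:,1]*B[:,0]).sum(),(A*B).sum())
cc=C[:,:2].mean(0); Rz=np.array([[np.cos(th),-np.sin(th)],[np.sin(th),np.cos(th)]])
print("console centre",cc,"yaw",th,"well",cc+Rz@[0,-.03])
loc=lambda q:Rz.T@(q[:2]-cc)-[0,-.03]
print("plate",[loc(f(*c,.0595)) for c in ((347,127),(530,127),(530,267),(347,267))])
print("rib",[loc(f(*c,.0735)) for c in ((421,150),(458,150),(453,272),(423,272))])
```

```text
[[ 0.5548 -0.0959  0.055 ]
 [ 0.5159 -0.2817  0.055 ]
 [ 0.427  -0.2624  0.055 ]
 [ 0.4665 -0.0765  0.055 ]] [np.float64(0.09034903135807593), np.float64(0.1898455452835157), np.float64(0.09097299433520425), np.float64(0.19007120393024127)]
console centre [ 0.491  -0.1791] yaw -0.20928529842586796 well [ 0.4848 -0.2085]
plate [array([0.0229, 0.0314]), array([ 0.0229, -0.024 ]), array([-0.023, -0.025]), array([-0.023 ,  0.0327])]
rib [array([0.02  , 0.0087]), array([ 0.02  , -0.0021]), array([-0.0187, -0.0007]), array([-0.0187,  0.0084])]
```

```bash
cat >> h.py <<'E'
YAW=-0.2093; W=np.array([.4848,-.2085]); O=down(YAW)
Rs=R.from_euler('z',YAW).as_matrix()[:2,:2]
def P(x,y,z): return np.r_[W+Rs@[x,y],z]
def go(x,y,z,v=.15): manip.move_straight(P(x,y,z),v,O)
def F():
    f=np.array(status.read_state()["ft_force"]); return np.r_[Rs.T@f[:2],f[2]]
def loc():
    s=np.array(status.read_state()["tcp_pos"]); return np.r_[Rs.T@(s[:2]-W),s[2]].round(4)
E
python3 - <<'E'
from h import *
np.set_printoptions(precision=4,suppress=True)
go(0,-.05,.16,.2); go(0,-.05,.065,.1); manip.hold(.2)
f0=F(); print("f0",f0,loc())
y=-.03; go(0,y,.065,.1); print(F()-f0)
go(0,.03,.065,.04); print(F()-f0,loc())
y=.03
while y<.055:
    y+=.0015; go(0,y,.065,.03); d=F()-f0; print(round(y,4),d,loc())
    if abs(d[1])>9: break
s=status.read_state(); T=(np.array(s["tcp_pos"]),s["tool_rot"])
go(0,y-.008,.065,.05); go(0,y-.008,.16,.2); go(.04,0,.24,.25); manip.hold(.2)
s=status.read_state(); T=(np.array(s["tcp_pos"]),s["tool_rot"]);p=viewer.grab_frame("wrist")
cv2.imwrite("pics/w2.png",cv2.resize(cv2.cvtColor(p["pixels"],4)[150:290,165:365],None,fx=4,fy=4,interpolation=2))
print(s["time"])
for n,h in (("rib_a",.0735),("well_a",.055),("key_top_a",.039)):
    for r in viewer.tip_of(p,n)[:3]: print(n,np.round(r["position"],1),round(r["conf"],2),Rs.T@(atz(p,r["position"],h,T)[:2]-W))
E
```

```text
f0 [ 0.1274  0.4463 -0.6322] [ 0.0003 -0.0501  0.0656]
[-0.2986 -0.2191  0.4967]
[ 0.5876 -1.9583  0.4606] [-0.     0.03   0.065]
0.0315 [ 0.8929 -2.3936  0.2278] [0.     0.0315 0.065 ]
0.033 [ 1.088  -1.5265  0.122 ] [0.     0.0331 0.065 ]
0.0345 [ 0.8788 -2.044   0.6976] [0.     0.0346 0.065 ]
0.036 [ 0.5724 -1.0494 -0.1324] [0.     0.0361 0.065 ]
0.0375 [ 1.1541 -2.4987  0.9613] [0.     0.0376 0.065 ]
0.039 [ 1.2544 -1.8935  0.215 ] [0.     0.0391 0.065 ]
0.0405 [ 0.8936 -2.4721  0.974 ] [0.     0.0406 0.065 ]
0.042 [ 0.5562 -1.2535  1.4292] [0.     0.0421 0.065 ]
0.0435 [ 0.5469 -3.4716  0.3504] [0.     0.0434 0.065 ]
0.045 [ 0.8787 -9.1949  0.6777] [0.0001 0.0438 0.065 ]
12.0583
rib_a [223.7 224.1] 0.7 [0.     0.0597]
rib_a [446.3 112.1] 0.31 [ 0.1197 -0.1668]
well_a [274.4 220.2] 0.82 [-0.0023  0.003 ]
key_top_a [444.5 111.6] 0.74 [ 0.1198 -0.1835]
key_top_a [276. 212.] 0.71 [0.0024 0.0012]
key_top_a [  6.4 272.4] 0.43 [-0.0835  0.358 ]
```

View pics/w2.png

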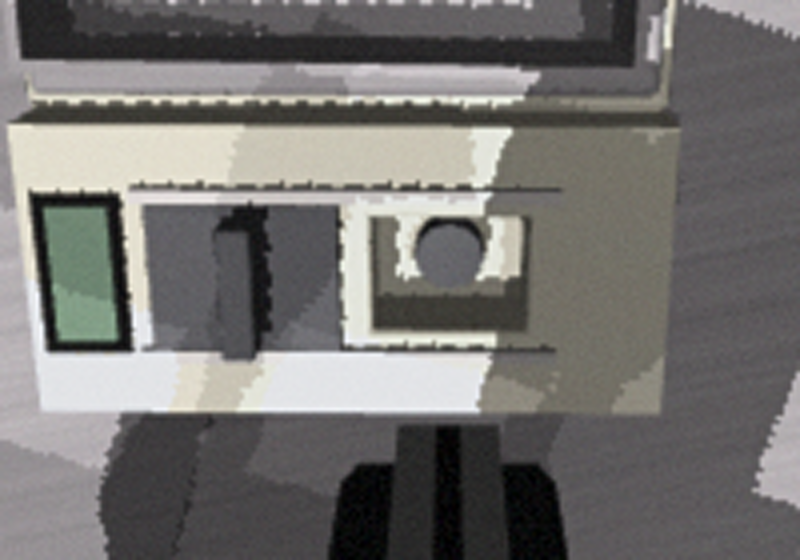

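Shutter open at its stop: rib near crop pixel (238,290), and the key is in view at (450,255), right where computed. Next I press the key, then shut.

Run:
```python
from h import *
np.set_printoptions(precision=4,suppress=True)
go(0,0,.12,.2); go(0,0,.045,.06); manip.hold(.2); f0=F(); print("f0",f0,loc())
z=.045
while z>.030:
    z-=.001; go(0,0,z,.03); d=F()-f0; print(round(z,4),d,loc())
    if d[2]>11: break
manip.hold(.4); print("held",F()-f0,loc())
go(0,0,.05,.05); go(0,0,.13,.2)
go(0,.088,.13,.2); go(0,.088,.065,.1); manip.hold(.2); f0=F(); print("f0",f0,loc())
go(0,.024,.065,.04); print(F()-f0,loc())
y=.024
while y>.0135:
    y-=.001; go(0,y,.065,.03); d=F()-f0; print(round(y,4),d,loc())
    if d[1]>9: break
go(0,y+.01,.065,.05); go(0,y+.01,.16,.2); go(.04,0,.24,.25); manip.hold(.2)
s=status.read_state(); T=(np.array(s["tcp_pos"]),s["tool_rot"]);p=viewer.grab_frame("wrist")
cv2.imwrite("pics/w3.png",cv2.resize(cv2.cvtColor(p["pixels"],4)[150:290,165:365],None,fx=4,fy=4,interpolation=2))
print(s["time"])
for r in viewer.tip_of(p,"rib_a")[:3]: print(np.round(r["position"],1),round(r["conf"],2),Rs.T@(atz(p,r["position"],.0735,T)[:2]-W))
```

```text
f0 [-0.186  -0.3601 -0.5957] [ 0.0002 -0.0001  0.0453]
0.044 [-0.143   0.6455  0.3765] [-0.     0.     0.044]
0.043 [-0.2174  0.8642  0.6415] [-0.0001  0.      0.0429]
0.042 [-0.5728  0.3246  1.0477] [-0.0001  0.      0.0419]
0.041 [-0.3617  0.5102  0.6482] [-0.0001  0.      0.0409]
0.04 [0.2901 0.042  1.0998] [-0.      0.      0.0399]
0.039 [-0.6363  1.3404  0.7895] [ 0.0001 -0.0001  0.0391]
0.038 [0.2419 0.726  2.6837] [ 0.0001 -0.      0.0381]
0.037 [ 0.8641 -0.1262  3.6516] [ 0.0001 -0.      0.0371]
0.036 [0.4439 0.3254 3.6984] [ 0.0002 -0.      0.0361]
0.035 [ 0.6658 -0.2367  4.7027] [ 0.0001 -0.      0.0351]
0.034 [1.0597 0.7219 5.5266] [ 0.0001 -0.0001  0.0341]
0.033 [-2.5503  0.6486 13.8784] [ 0.0002 -0.0001  0.0339]
held [-1.7508  1.4203 12.3659] [ 0.0002 -0.0001  0.0339]
f0 [-0.8955  0.0791 -0.1708] [0.0004 0.0879 0.0657]
[ 0.1994  0.339  -0.7242] [0.    0.024 0.065]
0.023 [ 1.0032  2.0622 -0.3229] [0.     0.0231 0.065 ]
0.022 [ 0.3457  2.3608 -0.4132] [0.    0.022 0.065]
0.021 [-0.1204  1.4887  0.6451] [0.     0.0209 0.065 ]
0.02 [0.4395 1.2231 0.765 ] [0.     0.0199 0.065 ]
0.019 [-0.3093  1.6329  0.5433] [0.     0.0189 0.065 ]
0.018 [-0.1813  0.984   0.455 ] [-0.      0.0179  0.065 ]
0.017 [1.0915 4.2853 0.8605] [-0.      0.0174  0.065 ]
0.016 [1.3714 9.1646 0.4688] [-0.0001  0.0171  0.065 ]
26.125
[278.9 226.9] 0.97 [-0.0031 -0.0024]
```

View pics/w3.png

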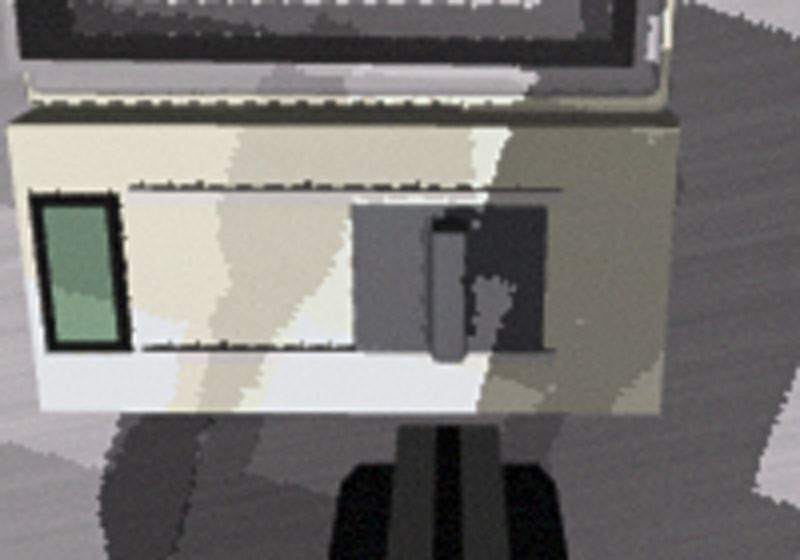

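Shutter fully shut: the plate spans crop columns 352–546, about 59 mm from its open position, and it stopped hard. The gripper is clear, so I'm handing in.

```bash
python3 -c "
from h import *
print(workorder.finish_job(), status.read_state()['time'])"
```

```text
the job is handed in; nothing more can be done
the job is handed in; nothing more can be done
```

The basket's scale is tared: I opened its shutter to the stop, pressed the key fully down (about 12 N) and released it, then pushed the shutter shut against its stop. The arm finished clear and the job was handed in at about 26 s; no verdict was shown.

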